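Rake the lost thumb nuts out from under the honey stand and weigh them in

TASK

Some steel thumb nuts of the honey strainer have rolled under the low slatted stand and are to be check-weighed: switch the scale on with its left key, then zero it with its middle key while the pan is still empty. Reach under the stand with the flat scraper, drag every nut out and put them all in the scale's pan; lay the scraper back flat on its cork mat, and only then press the right key to store the weight. Press one key at a time, don't zero again once there are nuts in the pan, and leave the jars and other things standing where they are.

Things in the scene. Friction and masses are not known exactly. Their poses are not given: they have to be found in the camera images.
- stand: fixed low stand of dark slats. Origin on the table under the middle of its open edge; x points in under it, y along that edge. Side walls' inner faces at y -120 and 120 mm, back wall's at x 256. Clear height 56, top 68. Slats along x, 34 wide, 20 mm gaps to look through. On its far half are fixed a pail (124 across, centre x 205, y -55, top at 174) and a jar (60 across, x 225, y 60, top at 142).
- scraper: loose scraper, ~160 g. Origin in its base plane (underside, lying level) below the grip; x to the lip. Wooden handle x -60 to 35 mm, 24 wide, 16 to 40 mm above the base plane. Flat steel blade 22 wide, at 22 to 26 mm height, to x 205, where a lip 50 wide, 4 thick is bent down to the base plane. Heel plate 44 wide, 6 thick at x -61 down to the base plane. Lies level on lip and heel.
- lip (a point): lower edge of the scraper's lip, in the middle of its width, in the base plane
- heel (a point): lower edge of the scraper's heel plate, in the middle, in the base plane
- mat: fixed cork mat, 300 mm along its x, 110 mm along its y, thin (1 mm) and flush with the table to the touch, origin under its centre: the scraper's place. The scraper starts on it.
- scale: fixed white bench scale, 210 mm (x) by 170 mm (y), 40 mm high; origin under its centre; x points away from the robot at yaw 0. Three keys in a row near its front (-x) edge at x -73 mm; behind them a shallow open steel pan.
- pan (a point): centre of the pan's inner floor, 53 mm above the table; axes as the scale's. The pan is 114 mm (x) by 144 mm (y) inside, walls 3 mm thick, rim 19 mm above this floor.
- key_left_top (a point): centre of the top face of the scale's left (+y, left as seen from the robot) key, a round grey push button 24 mm across standing in a round housing; point z is up; keys are 50 mm apart in a row along the scale's y
- key_middle_top (a point): centre of the top face of the scale's middle key, a round grey push button 24 mm across standing in a round housing; point z is up; keys are 50 mm apart in a row along the scale's y
- key_right_top (a point): centre of the top face of the scale's right (-y) key, a round grey push button 24 mm across standing in a round housing; point z is up; keys are 50 mm apart in a row along the scale's y
- key_left (a joint): travel of the left key: 0 m up, 0.006 m fully down; a spring of 5 N at full travel brings it back; it counts as pressed beyond 0.004 m
- key_middle (a joint): travel of the middle key: 0 m up, 0.006 m fully down; a spring of 5 N at full travel brings it back; it counts as pressed beyond 0.004 m
- key_right (a joint): travel of the right key: 0 m up, 0.006 m fully down; a spring of 5 N at full travel brings it back; it counts as pressed beyond 0.004 m
- nut1: loose round steel thumb nut, a flat disc 30 mm across and 12 mm high, about 40 g, origin at the centre of its underside, z its axis; starts lying flat somewhere under the stand, 55 to 115 mm in from the open edge; may be absent. All nuts are alike.
- nut2: loose round steel thumb nut, a flat disc 30 mm across and 12 mm high, about 40 g, origin at the centre of its underside, z its axis; starts lying flat somewhere under the stand, 55 to 115 mm in from the open edge; may be absent. All nuts are alike.
- nut3: loose round steel thumb nut, a flat disc 30 mm across and 12 mm high, about 40 g, origin at the centre of its underside, z its axis; starts lying flat somewhere under the stand, 55 to 115 mm in from the open edge; may be absent. All nuts are alike.
- nut4: loose round steel thumb nut, a flat disc 30 mm across and 12 mm high, about 40 g, origin at the centre of its underside, z its axis; starts lying flat somewhere under the stand, 55 to 115 mm in from the open edge; may be absent. All nuts are alike.
- jar1: bystander: full honey jar, 68 mm across, 90 mm high, origin under its centre
- jar2: bystander: full honey jar, 68 mm across, 90 mm high, origin under its centre
- jar_empty: bystander: empty glass jar, 68 mm across, 85 mm high, origin under its centre
- jar_lid: bystander: steel jar lid lying flat, 70 mm across, 14 mm high, origin under its centre
- tape: bystander: roll of tape lying flat, 90 mm across, 30 mm high, origin under its centre
- bottle: bystander: plastic bottle, 60 mm across, 160 mm high, origin under its centre

How it is judged:
By the outcome, as a careful person would: the job done as asked, in the order asked, and still so for the second after the job is handed in, with the robot touching nothing.
Of nut1, nut2, nut3, nut4 only 3 to 4 are there at a start; the rules pass over those that are not, and their reading is None.
At some moment in a run one of nut1, nut2, nut3, nut4 may be knocked a few centimetres aside while the robot is not near it.
Once in a run the grip may slacken for a moment while it holds something.
It also fails if it takes over 210 s, if anything falls off the work surface, if the arm or the gripper's body presses on something with over 40 N, if the wrist force passes 120 N, or if a joint passes its speed limit or range.

ROBOT

A 6-joint arm with a two-finger parallel gripper is mounted at the origin on the work surface. World frame = base frame: x ahead of the robot, y to its left, z up, the work surface at z = 0. Lengths are in m, angles in rad, forces in N, time in s.
With the tool pointing down it reaches from about 0.35 to 0.775 m from the base axis. Payload 5.5 kg.
Tool frame: the origin (TCP) lies midway between the tips of the shut fingers; the grasp point (between the pads) lies 19 mm behind it; z points along the fingers, y is the line along which they close (so a half turn about z gives the same grasp; the last joint's range is limited). The gripper opens to 85 mm and grips with 20 to 120 N. Pads are 22 mm wide; open, the fingers measure 114 mm over their backs; the gripper's body (76 mm by 85 mm) begins 54 mm behind the grasp point. The pads swing forward as they close: fully open they stand 13 mm farther back than shut.
Start: joints at [-1.487, 0.313, 0.046, 1.304, 0, 1.431], TCP at [0.128, -0.561, 0.231] pointing down, gripper open.
Joint ranges: [-2.76, 2.76], [-0.86, 1.69], [-1.03, 1.26], [-2.2, 2.34], [-1.47, 1.5], [-3.14, 3.14]. Speed limits (rad/s): [2.57, 2.57, 3.14, 3.14, 3.14, 3.14].

INTERFACE

Orientations are given as a unit quaternion [w, x, y, z].
In Python, from workcell import env gives the robot as it stands.
- The arm moves only by the tool move_arm, never from a script. Its argument "targets" is a list of rows, each a list of 3 entries, a list of its own where there are three numbers: the shift along the tool's x, y, z in mm, then the turn, a rotation vector about the tool's x, y, z in units of 10 degrees (1.0 is 10 degrees), then the closure, from -1 (fully open) to 1 (shut). In form: [[[dx, dy, dz], [ax, ay, az], gripper], ...]. A call has 1 to 5 rows; each row is the pose to reach, as a shift and turn from the pose commanded when the call began, along the tool's axes at that moment; what a row does not reach only later rows make up. A row lasts 1/8 s, in which the tool goes at most 62.5 mm and 10.7 degrees, less where a joint would pass 70% of its speed; a pose out of reach is approached as far as the arm can. A call with a gripper value outside its range is refused whole. The fingers move at their own pace and stop on an object; "squeeze" is the grip in N (left out, the last holds). Time passes only in rows, so rows that repeat a pose let the fingers close. It gives the time, the measured TCP pose, the force, the opening and the grip force at its end, in the units of the state.
- env.get_state(): the state, without advancing time (a new reading comes with each control period).
- env.read_camera(name): name is "side" or "top"; returns a dict with "pixels" (420x560x3 uint8, red, green, blue), "fovy" (degrees; the focal length in pixels is half the picture's height over the tangent of half this angle, whatever the lens; pixels are square), "cx", "cy" (the principal point, pixels), "extrinsics" (4x4, takes a point from world to camera coordinates). Camera axes: x right, y up, looking along -z (the intrinsics and any distortion apply to the point x, -y, -z); pixel columns grow to the right and rows downward; lengths in m; the calibration is good to about 2 mm. A picture is of the moment at which its call begins. There is no depth.
- env.hand_in(): hands the job in; it is judged then, once.
Trained networks look in a picture, given as the dict that the camera call returned (one of the last four; its "shot" number tells which), for a name from the list of things; names that differ only in an ending like _2 or _b are one class to them, and where a whole thing is asked for, a point or a joint stands for the part that bears it (a point fixed in the world has none). Each returns a list of dicts, best first, with "confidence" (0 to 1); they miss things now and then, are a little off and sometimes report something else, mostly with a low value. They report only what shows in the picture. A call takes as long as a camera call.
- env.spot_in(thing, picture): "centre" ([x, y, z] in m, in world coordinates, good to about 4 mm: the middle of the surface that is visible of it).
- env.regions_of(thing, picture): "mask" (420x560 bool, what is visible of it).
- env.landmark_of(thing, picture): "centre" ([x, y, z] in m, in world coordinates, good to about 4 mm: a listed point, or the origin of a listed thing).
The state is a dict: "clock": time; "joint_pos": joint angles; "qvel": joint speeds; "tau": joint torques, N m; "tcp_pos": TCP position; "orientation": TCP orientation; "wrist_force": force on the tool from outside, world axes, zero at the start; "ft_torque": the same for the moment, N m; "finger_gap": finger opening in m; "grip_force": force on a finger pad.
Only numpy, scipy, OpenCV 4.12 (cv2) and the standard library are available. Lean on these libraries where they do the work, as an engineer would, in place of code of your own. Each camera call takes 0.05 s, during which the arm holds its last target. There are 200 camera calls.

## Working session

There is one attempt and no reset: what is moved stays moved. The work goes in short steps, Python scripts to look and compute and a tool call to move; the robot and the scene stay as the last step left them, time stands still between calls to the robot, and variables do not carry over. Pictures are saved under pics/ and viewed, at most 14 in all, crops included, and the job is handed in when it is done.

Besides the shell and the picture viewer there is one more tool, called after "Emit:" by a JSON object that holds its "op" and its "data". move_arm: Moves the arm, as the interface text tells. Its arguments: {"type":"object","properties":{"targets":{"type":"array","items":{"type":"array"}},"squeeze":{"type":"number"}},"required":["targets"]}

```bash
ls; mkdir -p pics
cat > h.py <<'E'
import numpy as np, cv2
from workcell import env
def save(p,n): cv2.imwrite(f'pics/{n}.png',p['pixels'][:,:,::-1])
def proj(p,X):
    X=np.atleast_2d(X); E=np.array(p['extrinsics']); c=X@E[:3,:3].T+E[:3,3]
    f=210/np.tan(np.radians(p['fovy']/2))
    return np.c_[p['cx']+f*c[:,0]/-c[:,2], p['cy']-f*c[:,1]/-c[:,2]]
def ray(p,uv,z):
    E=np.array(p['extrinsics']); R=E[:3,:3]; o=-R.T@E[:3,3]
    f=210/np.tan(np.radians(p['fovy']/2))
    d=R.T@np.array([(uv[0]-p['cx'])/f,-(uv[1]-p['cy'])/f,-1]); return o+d*(z-o[2])/d[2]
E
cat > a.py <<'E'
from h import *
for cam in ['top','side']:
    p=env.read_camera(cam); save(p,cam+'0')
    print(cam,{k:v for k,v in p.items() if k not in('pixels','extrinsics')}); print(np.round(p['extrinsics'],3).tolist())
    for t in ['stand','scraper','lip','heel','mat','scale','pan','key_left_top','key_middle_top','key_right_top','nut1']:
        r=env.landmark_of(t,p); print(t,[(np.round(d['centre'],3).tolist(),round(d['confidence'],2)) for d in r[:5]])
print(env.get_state())
E
python3 a.py
```

```text
pics
top {'fovy': 48.07758151378218, 'cx': 273.9235075953124, 'cy': 206.8038941249875, 'shot': 1}
[[0.017, -1.0, -0.0, 0.085], [0.976, 0.017, 0.216, -0.546], [-0.216, -0.004, 0.976, -0.994], [0.0, 0.0, 0.0, 1.0]]
stand [([0.532, -0.19, -0.001], 0.88)]
scraper [([0.692, 0.124, 0.001], 0.84), ([0.424, 0.233, 0.058], 0.69)]
lip [([0.701, -0.088, -0.003], 0.68)]
heel [([0.692, 0.18, -0.003], 0.62)]
mat [([0.691, 0.048, 0.005], 0.79)]
scale [([0.495, 0.285, -0.0], 0.59), ([0.789, -0.14, -0.003], 0.17)]
pan [([0.541, 0.291, 0.055], 0.97)]
key_left_top [([0.424, 0.341, 0.06], 0.5)]
key_middle_top [([0.692, 0.123, 0.001], 0.49), ([0.424, 0.289, 0.062], 0.47)]
key_right_top [([0.427, 0.236, 0.061], 0.56), ([0.792, -0.009, -0.002], 0.43)]
nut1 [([0.508, -0.29, 0.001], 0.57), ([0.445, -0.26, -0.0], 0.56), ([0.557, -0.286, -0.006], 0.38)]
side {'fovy': 46.325331558769435, 'cx': 278.821332827179, 'cy': 213.94406667324014, 'shot': 2}
[[-0.999, -0.053, -0.009, 0.531], [0.026, -0.623, 0.782, -0.01], [-0.047, 0.781, 0.623, -1.469], [0.0, 0.0, 0.0, 1.0]]
stand []
scraper [([0.692, 0.121, 0.0], 0.9)]
l
[... 575 characters left out ...]
{'clock': 1.2, 'joint_pos': array([-1.48661231e+00,  3.13170578e-01,  4.60794892e-02,  1.30359831e+00,
       -6.42633865e-07,  1.43118686e+00]), 'qvel': array([-0.00109704, -0.00063974,  0.00299625,  0.00075872, -0.00012306,
        0.00084218]), 'tau': array([-9.63376988e-04, -4.80474579e+01,  2.98815268e+01,  4.10684252e-04,
       -1.14545801e-04,  1.19793924e-05]), 'tcp_pos': array([ 0.12759759, -0.56069602,  0.23133153]), 'orientation': array([ 5.34347009e-05,  9.93746087e-01,  1.11663382e-01, -1.80264067e-06]), 'wrist_force': array([ 0.5255082 , -0.32002018,  0.27896325]), 'ft_torque': array([-0.02239804,  0.02915952, -0.05753901]), 'grip_force': 0.0, 'finger_gap': 0.0852308732462915}
```

View pics/top0.png

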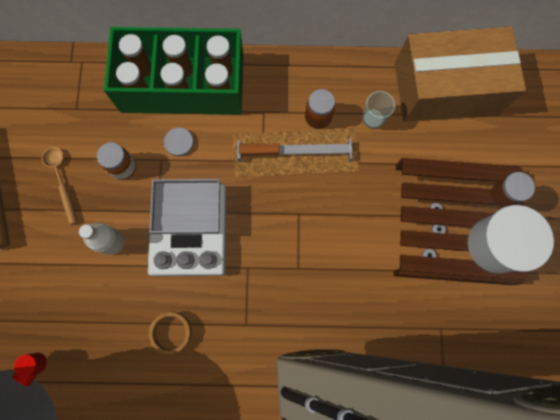

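View pics/side0.png

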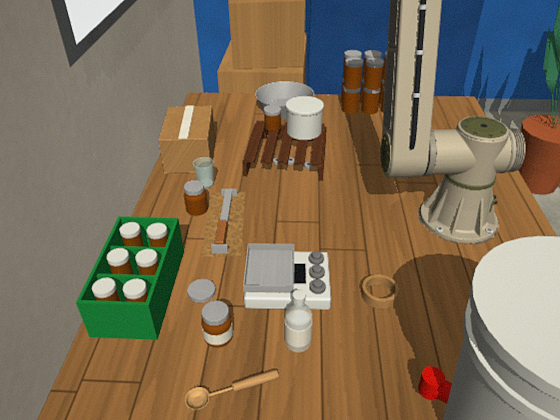

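Top view: stand at right, its open edge toward the left (about col 398), with nuts showing at (436,206), (439,229) and (429,254). The scraper is on the mat (handle at 260,150, lip at 351,149), and the scale's keys are at (162–208,260). The side view shows the same nuts at (277,160), (290,163) and (309,165). I'll zoom in on the stand with an overlay and check for a fourth nut.

```bash
cat > b.py <<'E'
from h import *
S=np.array([.532,-.190,0])
def w(sx,sy,z,yaw=0): 
    a=-np.pi/2+yaw; return S+np.array([np.cos(a)*sx-np.sin(a)*sy, np.sin(a)*sx+np.cos(a)*sy, z])
out=[]
for cam,(c0,c1,r0,r1) in {'top':(380,560,145,290),'side':(235,335,95,185)}.items():
    p=env.read_camera(cam); im=p['pixels'][:,:,::-1]
    k=400/(c1-c0); I=cv2.resize(im[r0:r1,c0:c1],(400,int((r1-r0)*k)),interpolation=cv2.INTER_CUBIC); J=I.copy()
    for z,col in((.068,(0,255,0)),):
        q=proj(p,[w(0,-120,z)*1 if 0 else w(0,s*.120,z) for s in(-1,1)]+[w(.256,.12,z),w(.256,-.12,z)])
        cv2.polylines(J,[((q-[c0,r0])*k).astype(int)],True,col,1)
    for n in env.landmark_of('nut1',p): 
        u=(proj(p,n['centre'])[0]-[c0,r0])*k; cv2.circle(J,tuple(u.astype(int)),4,(0,0,255),1); print(cam,np.round(n['centre'],3),round(n['confidence'],2))
    out.append(np.hstack([I,J]))
cv2.imwrite('pics/z1.png',np.vstack(out)[:600] if sum(o.shape[0] for o in out)<=600 else cv2.resize(np.vstack(out),(800,600)))
for t in ['jar1','jar_empty','jar_lid','tape','bottle']:
    print(t,[np.round(d['centre'],2).tolist() for d in env.landmark_of(t,p)[:2]])
E
python3 b.py
```

```text
top [ 0.448 -0.262  0.   ] 0.65
top [ 0.507 -0.291 -0.003] 0.61
top [ 0.559 -0.286 -0.008] 0.45
top [0.652 0.462 0.002] 0.19
side [ 0.446 -0.259  0.001] 0.6
side [ 0.509 -0.289 -0.001] 0.54
side [ 0.558 -0.286  0.002] 0.48
jar1 [[0.65, 0.46, -0.0], [0.79, -0.01, -0.0]]
jar_empty [[0.78, -0.15, -0.0], [0.46, 0.47, 0.0]]
jar_lid [[0.71, 0.33, -0.0], [0.78, -0.15, 0.0]]
tape [[0.27, 0.32, -0.0], [0.42, 0.34, 0.06]]
bottle [[0.46, 0.47, -0.0]]
```

View pics/z1.png

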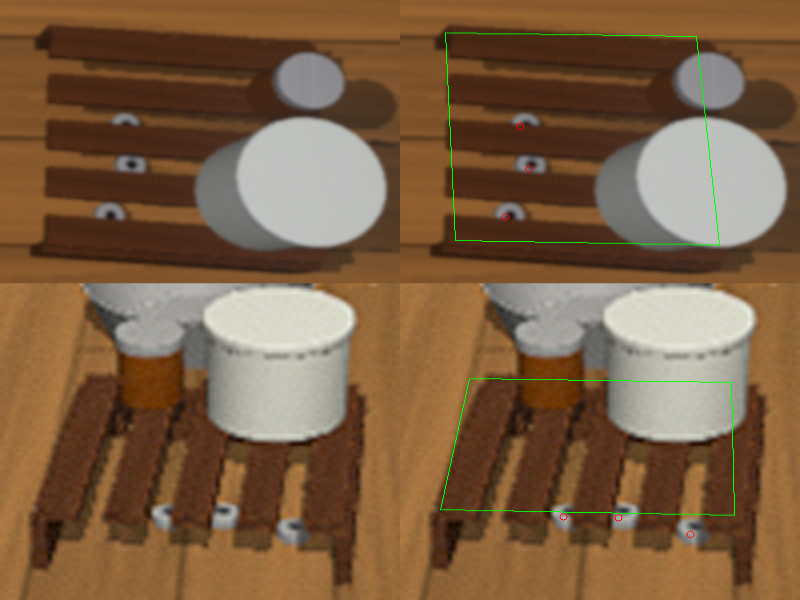

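The overlay shows the stand turned about -3°, with its edge near y=-0.188. Three nuts are confirmed, and a fourth could be hidden under a slat. I'll do the keys first.

Emit:
{"op": "move_arm", "data": {"targets": [[[53, -8, 0], [0, 0, -1], 1], [[106, -17, 0], [0, 0, -2], 1], [[160, -25, 0], [0, 0, -3], 1], [[213, -34, 0], [0, 0, -4], 1], [[266, -42, 0], [0, 0, -5], 1]], "squeeze": 60}}

```text
clock: 2.28
tcp_pos: [0.3792, -0.4599, 0.2315]
orientation: [0.0, 0.852, 0.524, -0.0]
wrist_force: [1.0, -1.2, 0.0]
finger_gap: -0.0002
grip_force: 0.0
```

Emit:
{"op": "move_arm", "data": {"targets": [[[53, -11, 0], [0, 0, -0.7], 1], [[106, -22, 0], [0, 0, -1.4], 1], [[160, -33, 0], [0, 0, -2.1], 1], [[213, -44, 0], [0, 0, -2.72], 1], [[265, -55, 0], [0, 0, -2.72], 1]]}}

```text
clock: 2.9
tcp_pos: [0.4501, -0.1982, 0.2315]
orientation: [0.0, 0.707, 0.708, 0.0]
wrist_force: [0.0, -0.7, 0.5]
finger_gap: 0.0
grip_force: 0.0
```

Emit:
{"op": "move_arm", "data": {"targets": [[[60, 0, 0], [0, 0, 0], 1], [[120, 0, 0], [0, 0, 0], 1], [[180, 0, 0], [0, 0, 0], 1], [[240, 0, 0], [0, 0, 0], 1], [[300, 0, 0], [0, 0, 0], 1]]}}

```text
clock: 3.52
tcp_pos: [0.4495, 0.102, 0.2316]
orientation: [0.0, 0.707, 0.707, 0.0]
wrist_force: [1.6, -0.3, 1.0]
finger_gap: -0.0003
grip_force: 0.0
```

Emit:
{"op": "move_arm", "data": {"targets": [[[60, -6, 20], [0, 0, 0], 1], [[120, -12, 50], [0, 0, 0], 1], [[180, -18, 90], [0, 0, 0], 1], [[239, -25, 130], [0, 0, 0], 1], [[238, -25, 158], [0, 0, 0], 1]]}}

```text
clock: 4.15
tcp_pos: [0.4247, 0.3413, 0.0727]
orientation: [0.0, 0.706, 0.708, 0.001]
wrist_force: [0.3, 0.3, -0.5]
finger_gap: -0.0002
grip_force: 0.0
```

Emit:
{"op": "move_arm", "data": {"targets": [[[0, 0, 4], [0, 0, 0], 1], [[0, 0, 8], [0, 0, 0], 1], [[0, 0, 11], [0, 0, 0], 1], [[0, 0, 12], [0, 0, 0], 1], [[0, 0, 12], [0, 0, 0], 1]]}}

```text
clock: 4.78
tcp_pos: [0.4253, 0.3378, 0.0621]
orientation: [0.0, 0.707, 0.707, 0.001]
wrist_force: [0.7, -0.9, 1.1]
finger_gap: 0.0002
grip_force: 0.7
```

Emit:
{"op": "move_arm", "data": {"targets": [[[0, 0, 2], [0, 0, 0], 1], [[0, 0, 3], [0, 0, 0], 1], [[0, 0, 4], [0, 0, 0], 1], [[0, 0, 5], [0, 0, 0], 1], [[0, 0, 5], [0, 0, 0], 1]]}}

```text
clock: 5.4
tcp_pos: [0.4251, 0.3382, 0.0565]
orientation: [0.0, 0.707, 0.707, 0.0]
wrist_force: [3.0, -2.7, 4.1]
finger_gap: -0.0002
grip_force: 2.3
```

Emit:
{"op": "move_arm", "data": {"targets": [[[0, 0, 1], [0, 0, 0], 1], [[0, 0, 2], [0, 0, 0], 1], [[0, 0, 2.5], [0, 0, 0], 1], [[0, 0, 2.5], [0, 0, 0], 1]]}}

```text
clock: 5.9
tcp_pos: [0.4252, 0.3383, 0.0558]
orientation: [0.001, 0.707, 0.707, 0.001]
wrist_force: [-1.4, -5.0, 17.6]
finger_gap: 0.0001
grip_force: 9.1
```

Emit:
{"op": "move_arm", "data": {"targets": [[[0, 0, -12], [0, 0, 0], 1], [[0, 0, -24], [0, 0, 0], 1], [[-25, 0, -24], [0, 0, 0], 1], [[-50, 0, -22], [0, 0, 0], 1], [[-50, 0, -12], [0, 0, 0], 1]]}}

```text
clock: 6.52
tcp_pos: [0.4241, 0.2874, 0.0657]
orientation: [-0.0, 0.708, 0.707, -0.0]
wrist_force: [0.3, 0.2, -0.2]
finger_gap: 0.0001
grip_force: 0.0
```

Emit:
{"op": "move_arm", "data": {"targets": [[[0, 0, 4], [0, 0, 0], 1], [[0, 0, 8], [0, 0, 0], 1], [[0, 0, 10.5], [0, 0, 0], 1], [[0, 0, 12], [0, 0, 0], 1], [[0, 0, 12], [0, 0, 0], 1]]}}

```text
clock: 7.15
tcp_pos: [0.4242, 0.2885, 0.0558]
orientation: [0.0, 0.707, 0.708, 0.0]
wrist_force: [-7.0, -4.4, 21.3]
finger_gap: 0.0001
grip_force: 10.3
```

Run:
```python
from h import *
p=env.read_camera('top'); im=p['pixels'][170:290,130:250,::-1]
q=env.read_camera('side'); im2=q['pixels'][230:320,230:350,::-1]
a=cv2.resize(im,(400,400),interpolation=cv2.INTER_CUBIC); b=cv2.resize(im2,(400,300),interpolation=cv2.INTER_CUBIC)
cv2.imwrite('pics/k.png',np.hstack([a,np.vstack([b,np.zeros((100,400,3),np.uint8)])]))
```

```text
(no output)
```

View pics/k.png

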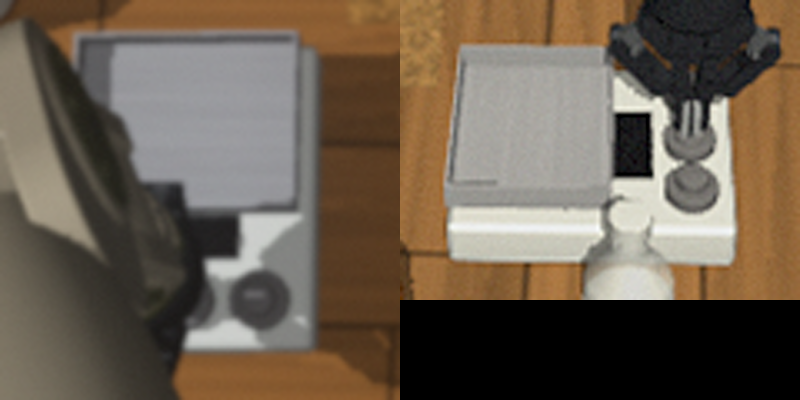

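The crop shows the middle key fully down under the fingertips, with the left key released beside it. Now I'll fetch the scraper.

Emit:
{"op": "move_arm", "data": {"targets": [[[0, 0, -50], [0, 0, 0], 1], [[0, 0, -100], [0, 0, 0], 1], [[-31, 50, -100], [0, 0, 0], 0], [[-62, 100, -100], [0, 0, 0], -0.2], [[-93, 150, -100], [0, 0, -0.2], -0.2]]}}

```text
clock: 7.88
tcp_pos: [0.5765, 0.1952, 0.154]
orientation: [0.0, 0.694, 0.72, 0.001]
wrist_force: [0.5, 1.0, 0.7]
finger_gap: 0.0512
grip_force: 0.0
```

Emit:
{"op": "move_arm", "data": {"targets": [[[-31, 50, 0], [0, 0, 0], -0.2], [[-70, 112, 10], [0, 0, 0], -0.2], [[-74, 118, 40], [0, 0, 0], -0.2], [[-74, 118, 62], [0, 0, 0], -0.2], [[-74, 118, 62], [0, 0, 0], -0.2]]}}

```text
clock: 8.5
tcp_pos: [0.6937, 0.1256, 0.0885]
orientation: [-0.002, 0.694, 0.719, -0.002]
wrist_force: [0.6, 0.5, 0.3]
finger_gap: 0.0512
grip_force: 0.0
```

Run:
```python
from h import *
s=env.get_state(); print(s['tcp_pos'],s['finger_gap'])
p=env.read_camera('top'); q=env.read_camera('side')
for c in(p,q):
    for t in['scraper','lip','heel']: print(t,[np.round(d['centre'],4).tolist()+[round(d['confidence'],2)] for d in env.landmark_of(t,c)[:2]])
a=cv2.resize(p['pixels'][110:190,220:370,::-1],(800,427),interpolation=cv2.INTER_CUBIC); cv2.imwrite('pics/s1.png',a)
```

```text
[0.69369714 0.12556021 0.08853717] 0.051182314476376965
scraper []
lip [[0.7014, -0.0859, -0.003, 0.95]]
heel []
scraper [[0.6914, 0.1183, 0.0022, 0.59], [0.7872, -0.0117, -0.0003, 0.47]]
lip [[0.6968, -0.0825, 0.0014, 0.75]]
heel [[0.6879, 0.1832, -0.0024, 0.95]]
```

View pics/s1.png

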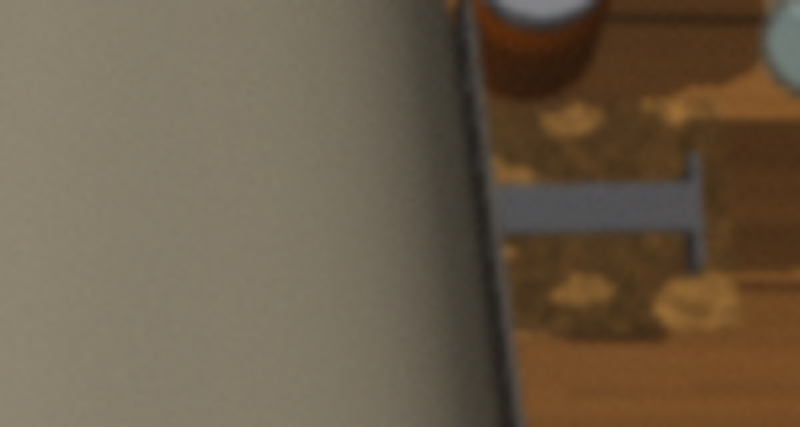

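The crop shows the blade and lip lying straight on the mat, and the arm hides the handle. The networks put the grip at about (0.692, 0.121), under the gripper, so I'll descend and grasp.

Emit:
{"op": "move_arm", "data": {"targets": [[[0, -1, 30], [0, 0, 0], -0.2], [[-3, -1, 55], [0, 0, 0], -0.2], [[-3, -1, 70], [0, 0, 0], -0.2], [[-3, -1, 77], [0, 0, 0], -0.2], [[-3, -1, 77], [0, 0, 0], -0.2]]}}

```text
clock: 9.52
tcp_pos: [0.6943, 0.1225, 0.0149]
orientation: [0.0, 0.694, 0.719, -0.0]
wrist_force: [-0.4, -0.0, -0.1]
finger_gap: 0.0511
grip_force: 0.0
```

Emit:
{"op": "move_arm", "data": {"targets": [[[0, 0, 0], [0, 0, 0], 1], [[0, 0, 0], [0, 0, 0], 1], [[0, 0, 0], [0, 0, 0], 1], [[0, 0, 0], [0, 0, 0], 1], [[0, 0, 0], [0, 0, 0], 1]], "squeeze": 80}}

```text
clock: 10.15
tcp_pos: [0.6952, 0.1225, 0.0162]
orientation: [0.001, 0.694, 0.72, 0.001]
wrist_force: [-1.1, -0.7, 5.4]
finger_gap: 0.0224
grip_force: 79.7
```

Emit:
{"op": "move_arm", "data": {"targets": [[[0, 0, -30], [0, 0, 0], 1], [[0, 0, -60], [0, 0, 0], 1], [[0, -50, -60], [0, 0, 0], 1], [[0, -100, -60], [0, 0, 0.2], 1], [[-20, -150, -60], [0, 0, 0.5], 1]]}}

```text
clock: 10.78
tcp_pos: [0.5432, 0.0976, 0.0744]
orientation: [-0.0, 0.725, 0.689, -0.0]
wrist_force: [0.6, -0.7, -0.9]
finger_gap: 0.0226
grip_force: 79.0
```

Emit:
{"op": "move_arm", "data": {"targets": [[[-20, -40, 0], [0, 0, 0], 1], [[-32, -81, 20], [0, 0, 0], 1], [[-32, -81, 41], [0, 0, 0], 1], [[-32, -81, 41], [0, 0, 0], 1]]}}

```text
clock: 11.28
tcp_pos: [0.4607, 0.0692, 0.0327]
orientation: [-0.001, 0.725, 0.688, -0.001]
wrist_force: [0.5, -0.2, -0.4]
finger_gap: 0.0226
grip_force: 79.0
```

```bash
cat > c.py <<'E'
from h import *
import sys
s=env.get_state(); T=s['tcp_pos']; q=s['orientation']; yaw=2*np.arctan2(q[2],q[1]); print(T,np.degrees(yaw),s['finger_gap'])
d=-np.array([np.cos(yaw),np.sin(yaw),0]); print('expected lip',T[:2]+.205*d[:2])
ps=[env.read_camera(c) for c in('top','side')]
for c in ps:
    for t in['lip','heel','scraper','nut1']: print(t,[np.round(d['centre'],3).tolist()+[round(d['confidence'],2)] for d in env.landmark_of(t,c)[:4]])
if len(sys.argv)>1:
    p,q=ps
    a=cv2.resize(p['pixels'][140:290,300:500,::-1],(400,300),interpolation=cv2.INTER_CUBIC)
    b=cv2.resize(q['pixels'][100:220,220:380,::-1],(400,300),interpolation=cv2.INTER_CUBIC)
    cv2.imwrite(f'pics/{sys.argv[1]}.png',np.hstack([a,b]))
E
python3 c.py s2
```

```text
[0.46071406 0.06923937 0.03271914] 87.0056625893033 0.022595794582860304
expected lip [ 0.45000542 -0.13548074]
lip [[0.452, -0.14, 0.016, 0.82]]
heel [[0.541, 0.291, 0.053, 0.67]]
scraper []
nut1 [[0.507, -0.293, -0.0, 0.55], [0.559, -0.286, -0.004, 0.51]]
lip []
heel [[0.464, 0.131, 0.015, 0.58]]
scraper [[0.464, 0.066, 0.018, 0.92]]
nut1 [[0.79, -0.01, 0.002, 0.62], [0.559, -0.286, 0.002, 0.36]]
```

View pics/s2.png

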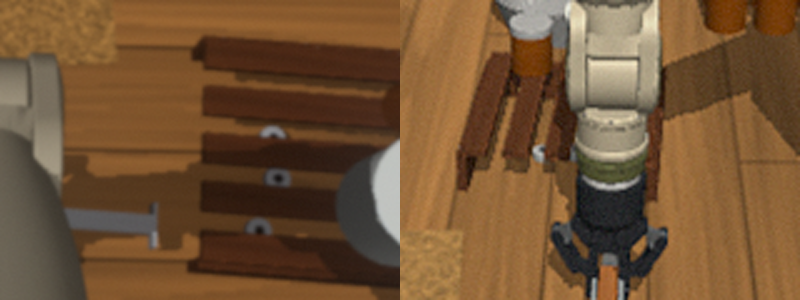

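The crops show the lip at (155,222) outside the edge, in line with nut A at (258,229). I'll insert above the nut, lower, and drag.

Emit:
{"op": "move_arm", "data": {"targets": [[[-20, 1, -4], [0, 0, 0], 1], [[-60, 2, -4], [0, 0, 0], 1], [[-110, 2, -4], [0, 0, 0], 1], [[-158, 2, -4], [0, 0, 0], 1], [[-160, 2, -4], [0, 0, 0], 1]]}}

```text
clock: 12.4
tcp_pos: [0.4568, -0.0936, 0.0381]
orientation: [0.001, 0.727, 0.687, 0.0]
wrist_force: [0.5, 0.4, -0.3]
finger_gap: 0.0226
grip_force: 79.1
```

Emit:
{"op": "move_arm", "data": {"targets": [[[0, 0, 8], [0, 0, 0], 1], [[0, 0, 15], [0, 0, 0], 1], [[0, 0, 18], [0, 0, 0], 1], [[0, 0, 19], [0, 0, 0], 1], [[0, 0, 19], [0, 0, 0], 1]]}}

```text
clock: 13.02
tcp_pos: [0.4563, -0.0902, 0.0188]
orientation: [0.0, 0.725, 0.689, -0.0]
wrist_force: [-0.4, 0.2, -0.9]
finger_gap: 0.0225
grip_force: 79.1
```

Emit:
{"op": "move_arm", "data": {"targets": [[[10, 0, 1], [0, 0, 0], 1], [[33, 0, 1], [0, 0, 0], 1], [[56, 0, 1], [0, 0, 0], 1], [[79, 0, 1], [0, 0, 0], 1], [[102, 0, 1], [0, 0, 0], 1]]}}

```text
clock: 13.65
tcp_pos: [0.4615, 0.0125, 0.018]
orientation: [0.0, 0.725, 0.689, 0.0]
wrist_force: [-0.3, -1.0, 0.1]
finger_gap: 0.0227
grip_force: 79.1
```

Emit:
{"op": "move_arm", "data": {"targets": [[[23, 0, 0], [0, 0, 0], 1], [[46, 0, 0], [0, 0, 0], 1], [[65, 0, 0], [0, 0, 0], 1], [[80, 0, 0], [0, 0, 0], 1], [[80, 0, 0], [0, 0, 0], 1]]}}

```text
clock: 14.28
tcp_pos: [0.4656, 0.0922, 0.0178]
orientation: [0.0, 0.725, 0.689, 0.0]
wrist_force: [1.1, -0.1, -2.2]
finger_gap: 0.0226
grip_force: 79.1
```

```bash
python3 c.py s3
```

```text
[0.46561458 0.09218254 0.01782576] 87.13291704380536 0.022597429763225523
expected lip [ 0.45536066 -0.11256085]
lip [[0.455, -0.114, 0.002, 0.93]]
heel [[0.423, 0.34, 0.06, 0.35], [0.425, 0.287, 0.062, 0.32]]
scraper []
nut1 [[0.503, -0.288, 0.002, 0.59], [0.653, 0.466, 0.003, 0.53], [0.558, -0.286, -0.005, 0.5], [0.455, -0.097, -0.002, 0.36]]
lip []
heel [[0.469, 0.15, -0.001, 0.7]]
scraper [[0.461, 0.089, 0.002, 0.74]]
nut1 [[0.559, -0.283, 0.001, 0.49]]
```

View pics/s3.png

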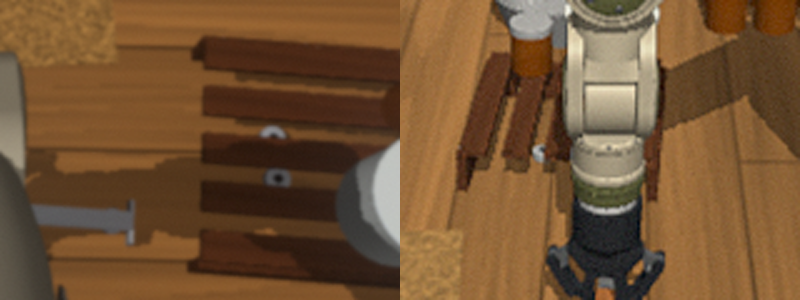

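The crop shows nut A gone from under the stand and trapped behind the lip at about (122,217). Next is the lane for nut B.

Emit:
{"op": "move_arm", "data": {"targets": [[[0, 0, -21], [0, 0, 0], 1], [[0, 30, -21], [0, 0, 0], 1], [[-20, 58, -21], [0, 0, 0], 1], [[-60, 58, -21], [0, 0, 0], 1], [[-105, 58, -21], [0, 0, 0], 1]]}}

```text
clock: 15.4
tcp_pos: [0.5184, -0.0176, 0.0386]
orientation: [0.0, 0.725, 0.689, 0.0]
wrist_force: [0.4, -0.0, -2.1]
finger_gap: 0.0224
grip_force: 79.1
```

Emit:
{"op": "move_arm", "data": {"targets": [[[-48, 0, 0], [0, 0, 0], 1], [[-96, 0, 0], [0, 0, 0], 1], [[-96, 0, 8], [0, 0, 0], 1], [[-96, 0, 16], [0, 0, 0], 1], [[-96, 0, 21], [0, 0, 0], 1]]}}

```text
clock: 16.02
tcp_pos: [0.5124, -0.1113, 0.0168]
orientation: [-0.001, 0.725, 0.689, -0.0]
wrist_force: [0.8, 0.6, -1.3]
finger_gap: 0.0222
grip_force: 79.1
```

Emit:
{"op": "move_arm", "data": {"targets": [[[0, 0, 0], [0, 0, 0], 1], [[12, 0, 0], [0, 0, 0], 1], [[35, 0, 0], [0, 0, 0], 1], [[58, 0, 0], [0, 0, 0], 1], [[81, 0, 0], [0, 0, 0], 1]]}}

```text
clock: 16.65
tcp_pos: [0.5175, -0.03, 0.0182]
orientation: [0.0, 0.725, 0.689, 0.0]
wrist_force: [0.0, -0.5, -1.8]
finger_gap: 0.0227
grip_force: 79.1
```

Emit:
{"op": "move_arm", "data": {"targets": [[[23, 0, 0], [0, 0, 0], 1], [[46, 0, 0], [0, 0, 0], 1], [[69, 0, 0], [0, 0, 0], 1], [[92, 0, 0], [0, 0, 0], 1], [[115, 0, 0], [0, 0, 0], 1]]}}

```text
clock: 17.27
tcp_pos: [0.5232, 0.085, 0.0182]
orientation: [0.0, 0.725, 0.689, 0.0]
wrist_force: [-0.4, -0.2, -1.6]
finger_gap: 0.0224
grip_force: 79.1
```

```bash
python3 c.py s4
```

```text
[0.52320171 0.08502979 0.01818047] 87.08695743322136 0.022363295811874802
expected lip [ 0.51278356 -0.11970531]
lip [[0.515, -0.125, 0.002, 0.65]]
heel []
scraper []
nut1 [[0.455, -0.092, 0.001, 0.61], [0.557, -0.283, -0.003, 0.41]]
lip [[0.462, 0.47, -0.0, 0.26]]
heel [[0.526, 0.149, -0.001, 0.67]]
scraper [[0.524, 0.084, -0.0, 0.55]]
nut1 [[0.458, -0.092, 0.001, 0.51]]
```

View pics/s4.png

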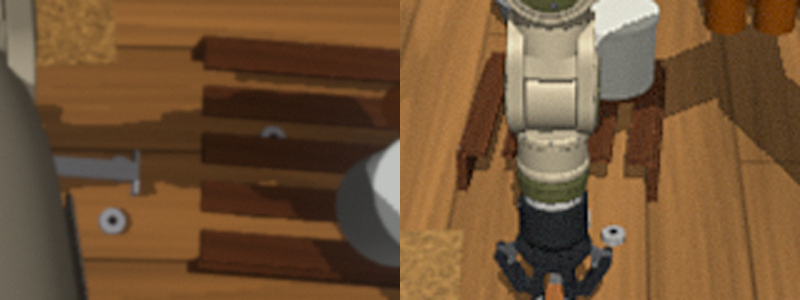

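Nut A lies free at crop position (113,220), and nut B is behind the lip at about (125,160). Nut C, at (272,133), is next.

Emit:
{"op": "move_arm", "data": {"targets": [[[0, 0, -21], [0, 0, 0], 1], [[0, 30, -21], [0, 0, 0], 1], [[-15, 59, -21], [0, 0, 0], 1], [[-55, 59, -21], [0, 0, 0], 1], [[-100, 59, -21], [0, 0, 0], 1]]}}

```text
clock: 18.4
tcp_pos: [0.5772, -0.0209, 0.0386]
orientation: [0.0, 0.725, 0.689, -0.0]
wrist_force: [0.1, -0.0, -0.7]
finger_gap: 0.0226
grip_force: 79.1
```

Emit:
{"op": "move_arm", "data": {"targets": [[[-46, 0, 0], [0, 0, 0], 1], [[-92, 0, 0], [0, 0, 0], 1], [[-92, 0, 8], [0, 0, 0], 1], [[-92, 0, 16], [0, 0, 0], 1], [[-92, 0, 21], [0, 0, 0], 1]]}}

```text
clock: 19.02
tcp_pos: [0.5715, -0.1105, 0.0168]
orientation: [-0.001, 0.725, 0.689, -0.0]
wrist_force: [-0.0, -0.2, -2.2]
finger_gap: 0.0225
grip_force: 79.2
```

Emit:
{"op": "move_arm", "data": {"targets": [[[0, 0, 0], [0, 0, 0], 1], [[12, 0, 0], [0, 0, 0], 1], [[35, 0, 0], [0, 0, 0], 1], [[58, 0, 0], [0, 0, 0], 1], [[81, 0, 0], [0, 0, 0], 1]]}}

```text
clock: 19.65
tcp_pos: [0.5766, -0.0289, 0.0182]
orientation: [0.0, 0.725, 0.689, 0.0]
wrist_force: [0.6, -0.3, 0.0]
finger_gap: 0.0224
grip_force: 79.1
```

Emit:
{"op": "move_arm", "data": {"targets": [[[23, 0, 0], [0, 0, 0], 1], [[46, 0, 0], [0, 0, 0], 1], [[69, 0, 0], [0, 0, 0], 1], [[92, 0, 0], [0, 0, 0], 1], [[115, 0, 0], [0, 0, 0], 1]]}}

```text
clock: 20.27
tcp_pos: [0.5824, 0.0861, 0.0182]
orientation: [0.0, 0.725, 0.689, 0.0]
wrist_force: [0.8, -0.4, -0.9]
finger_gap: 0.0227
grip_force: 79.1
```

```bash
python3 c.py s5
```

```text
[0.58236468 0.08606719 0.01818412] 87.09081542740886 0.022689985114833347
expected lip [ 0.5719603  -0.11866862]
lip []
heel [[0.65, 0.465, 0.0, 0.35]]
scraper [[0.424, 0.344, 0.057, 0.24]]
nut1 [[0.516, -0.105, 0.0, 0.6], [0.568, -0.106, -0.007, 0.57], [0.458, -0.092, 0.0, 0.44]]
lip [[0.545, 0.295, 0.055, 0.34]]
heel [[0.587, 0.149, 0.002, 0.54]]
scraper [[0.582, 0.086, 0.003, 0.55]]
nut1 [[0.781, -0.148, -0.0, 0.58], [0.454, -0.094, 0.001, 0.54], [0.52, -0.098, -0.002, 0.38]]
```

View pics/s5.png

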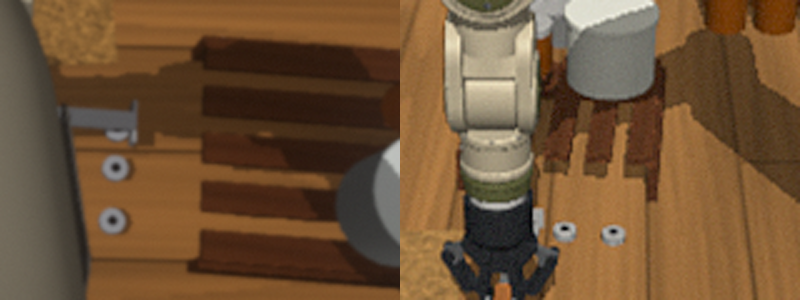

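Three nuts are now out, at crop positions (113,220), (116,167) and (118,132). Strips directly under the slats are hidden from both cameras, so I'll also sweep the unswept lanes, starting with the far right.

Emit:
{"op": "move_arm", "data": {"targets": [[[0, 0, -21], [0, 0, 0], 1], [[0, 25, -21], [0, 0, 0], 1], [[-15, 50, -21], [0, 0, 0], 1], [[-55, 50, -21], [0, 0, 0], 1], [[-100, 50, -21], [0, 0, 0], 1]]}}

```text
clock: 21.4
tcp_pos: [0.6274, -0.0194, 0.0386]
orientation: [0.0, 0.725, 0.689, -0.0]
wrist_force: [0.4, -0.1, -1.4]
finger_gap: 0.0225
grip_force: 79.1
```

Emit:
{"op": "move_arm", "data": {"targets": [[[-48, 0, 0], [0, 0, 0], 1], [[-96, 0, 0], [0, 0, 0], 1], [[-96, 0, 8], [0, 0, 0], 1], [[-96, 0, 16], [0, 0, 0], 1], [[-96, 0, 21], [0, 0, 0], 1]]}}

```text
clock: 22.02
tcp_pos: [0.6215, -0.113, 0.0168]
orientation: [-0.001, 0.725, 0.689, -0.0]
wrist_force: [0.4, -0.5, -0.8]
finger_gap: 0.0224
grip_force: 79.2
```

Emit:
{"op": "move_arm", "data": {"targets": [[[0, 0, 0], [0, 0, 0], 1], [[15, 0, 0], [0, 0, 0], 1], [[40, 0, 0], [0, 0, 0], 1], [[65, 0, 0], [0, 0, 0], 1], [[90, 0, 0], [0, 0, 0], 1]]}}

```text
clock: 22.65
tcp_pos: [0.627, -0.0221, 0.0182]
orientation: [0.0, 0.725, 0.689, 0.0]
wrist_force: [0.8, 0.8, -1.5]
finger_gap: 0.0226
grip_force: 79.3
```

Emit:
{"op": "move_arm", "data": {"targets": [[[25, 0, 0], [0, 0, 0], 1], [[50, 0, 0], [0, 0, 0], 1], [[75, 0, 0], [0, 0, 0], 1], [[98, 0, 0], [0, 0, 0], 1], [[98, 0, 0], [0, 0, 0], 1]]}}

```text
clock: 23.28
tcp_pos: [0.6318, 0.0762, 0.018]
orientation: [0.0, 0.724, 0.69, 0.0]
wrist_force: [0.1, 0.1, -0.8]
finger_gap: 0.0224
grip_force: 79.3
```

```bash
python3 c.py s6
```

```text
[0.6318106  0.07619497 0.01795211] 87.21985319423013 0.02242629356527258
expected lip [ 0.62186735 -0.12856375]
lip [[0.623, -0.134, 0.0, 0.91]]
heel []
scraper [[0.541, 0.293, 0.054, 0.48]]
nut1 [[0.457, -0.092, -0.004, 0.68], [0.519, -0.102, 0.002, 0.55], [0.562, -0.1, -0.005, 0.42]]
lip [[0.62, -0.13, 0.005, 0.96]]
heel [[0.635, 0.135, 0.0, 0.96], [0.651, 0.463, -0.004, 0.28]]
scraper [[0.632, 0.072, 0.005, 0.61]]
nut1 [[0.517, -0.099, -0.0, 0.64], [0.454, -0.092, 0.001, 0.59], [0.57, -0.098, 0.001, 0.57]]
```

Emit:
{"op": "move_arm", "data": {"targets": [[[0, 0, -22], [0, 0, 0], 1], [[0, -36, -22], [0, 0, 0], 1], [[-10, -72, -22], [0, 0, 0], 1], [[-50, -72, -22], [0, 0, 0], 1], [[-95, -72, -22], [0, 0, 0], 1]]}}

```text
clock: 24.4
tcp_pos: [0.5548, -0.0181, 0.0402]
orientation: [0.0, 0.725, 0.689, 0.0]
wrist_force: [0.1, -1.1, -0.2]
finger_gap: 0.0222
grip_force: 79.3
```

Emit:
{"op": "move_arm", "data": {"targets": [[[-45, 0, 0], [0, 0, 0], 1], [[-90, 0, 0], [0, 0, 0], 1], [[-90, 0, 8], [0, 0, 0], 1], [[-90, 0, 15], [0, 0, 0], 1], [[-90, 0, 20], [0, 0, 0], 1]]}}

```text
clock: 25.02
tcp_pos: [0.5499, -0.1063, 0.019]
orientation: [-0.001, 0.725, 0.689, -0.0]
wrist_force: [0.3, 0.0, -1.4]
finger_gap: 0.0226
grip_force: 79.2
```

Emit:
{"op": "move_arm", "data": {"targets": [[[15, 0, 0], [0, 0, 0], 1], [[45, 0, 0], [0, 0, 0], 1], [[75, 0, 0], [0, 0, 0], 1], [[105, 0, 0], [0, 0, 0], 1], [[130, 0, 0], [0, 0, 0], 1]]}}

```text
clock: 25.65
tcp_pos: [0.5569, 0.0253, 0.02]
orientation: [-0.0, 0.724, 0.689, 0.0]
wrist_force: [0.6, -0.3, -1.2]
finger_gap: 0.0225
grip_force: 79.2
```

```bash
python3 c.py s7
```

```text
[0.55694362 0.02531429 0.02002479] 87.16314011115755 0.022544651915831472
expected lip [ 0.54679769 -0.17943449]
lip [[0.548, -0.184, -0.0, 0.72], [0.532, -0.189, -0.002, 0.36], [0.269, 0.32, -0.002, 0.25]]
heel [[0.493, 0.291, -0.003, 0.58]]
scraper [[0.542, 0.292, 0.052, 0.39]]
nut1 []
lip []
heel [[0.558, 0.088, 0.005, 0.52]]
scraper [[0.559, 0.025, 0.008, 0.68], [0.425, 0.287, 0.061, 0.59], [0.695, 0.044, 0.003, 0.5]]
nut1 [[0.519, -0.101, -0.0, 0.51], [0.457, -0.096, 0.003, 0.38]]
```

View pics/s7.png

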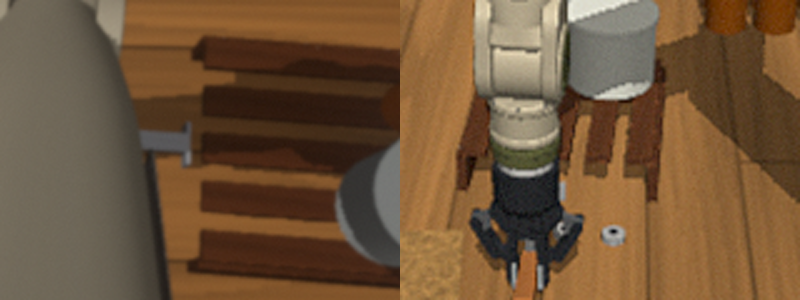

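There's no nut behind the lip here (bare blade at 165,140). The last lane lies between A and B.

Emit:
{"op": "move_arm", "data": {"targets": [[[5, 0, -20], [0, 0, 0], 1], [[5, -32, -20], [0, 0, 0], 1], [[0, -65, -20], [0, 0, 0], 1], [[-45, -65, -20], [0, 0, 0], 1], [[-90, -65, -20], [0, 0, 0], 1]]}}

```text
clock: 26.78
tcp_pos: [0.4873, -0.0652, 0.0401]
orientation: [0.0, 0.725, 0.689, 0.0]
wrist_force: [0.7, -0.9, -1.2]
finger_gap: 0.0223
grip_force: 79.3
```

Emit:
{"op": "move_arm", "data": {"targets": [[[-42, 0, 0], [0, 0, 0], 1], [[-42, 0, 8], [0, 0, 0], 1], [[-42, 0, 15], [0, 0, 0], 1], [[-42, 0, 20], [0, 0, 0], 1], [[-42, 0, 20], [0, 0, 0], 1]]}}

```text
clock: 27.4
tcp_pos: [0.4849, -0.1049, 0.0191]
orientation: [-0.001, 0.725, 0.689, -0.0]
wrist_force: [0.5, 0.5, -1.2]
finger_gap: 0.0226
grip_force: 79.3
```

Emit:
{"op": "move_arm", "data": {"targets": [[[15, 0, 0], [0, 0, 0], 1], [[45, 0, 0], [0, 0, 0], 1], [[75, 0, 0], [0, 0, 0], 1], [[105, 0, 0], [0, 0, 0], 1], [[130, 0, 0], [0, 0, 0], 1]]}}

```text
clock: 28.02
tcp_pos: [0.492, 0.0261, 0.0201]
orientation: [0.0, 0.725, 0.689, 0.0]
wrist_force: [0.4, 0.5, -0.5]
finger_gap: 0.0226
grip_force: 79.3
```

```bash
python3 c.py s8
```

```text
[0.49204099 0.02610432 0.02009691] 87.11937680044437 0.022638467468877852
expected lip [ 0.48173867 -0.17863664]
lip [[0.483, -0.184, 0.002, 0.66]]
heel [[0.498, 0.085, 0.003, 0.7]]
scraper []
nut1 []
lip [[0.545, 0.294, 0.052, 0.29]]
heel [[0.54, 0.293, 0.056, 0.68], [0.497, 0.087, 0.003, 0.61]]
scraper [[0.491, 0.025, 0.003, 0.76]]
nut1 [[0.458, -0.094, -0.0, 0.59], [0.567, -0.096, 0.0, 0.48]]
```

View pics/s8.png

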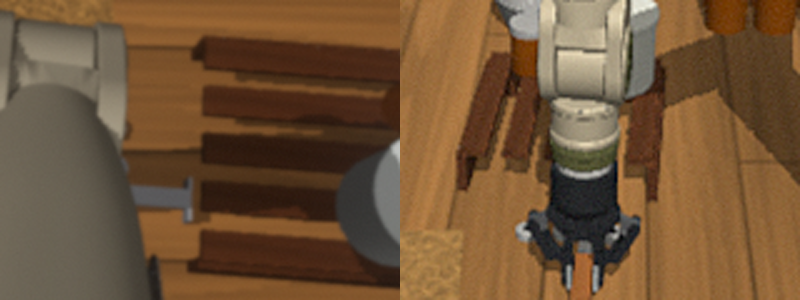

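No fourth nut: the blade is bare and the stand is empty. The scraper goes back to the mat.

Emit:
{"op": "move_arm", "data": {"targets": [[[0, 0, -40], [0, 0, 0], 1], [[28, 45, -45], [0, 0, -0.1], 1], [[56, 95, -45], [0, 0, -0.3], 1], [[84, 145, -45], [0, 0, -0.5], 1], [[106, 197, -45], [0, 0, -0.5], 1]]}}

```text
clock: 29.15
tcp_pos: [0.6959, 0.1197, 0.0647]
orientation: [0.0, 0.695, 0.719, -0.0]
wrist_force: [1.0, -0.0, -1.3]
finger_gap: 0.0227
grip_force: 79.3
```

Emit:
{"op": "move_arm", "data": {"targets": [[[0, 0, 0], [0, 0, 0], 1], [[0, 0, 15], [0, 0, 0], 1], [[0, 0, 30], [0, 0, 0], 1], [[0, 0, 40], [0, 0, 0], 1], [[0, 0, 44], [0, 0, 0], 1]]}}

```text
clock: 29.78
tcp_pos: [0.6932, 0.119, 0.0198]
orientation: [-0.001, 0.695, 0.719, -0.001]
wrist_force: [0.2, 0.3, -1.7]
finger_gap: 0.0226
grip_force: 79.3
```

```bash
python3 c.py; python3 -c "
from h import *
for c in('top','side'):
    p=env.read_camera(c); print([np.round(d['centre'],3).tolist() for d in env.landmark_of('mat',p)[:2]])"
```

```text
[0.69316187 0.11895387 0.01984714] 91.99978048932775 0.02263778256155619
expected lip [ 0.70031548 -0.08592128]
lip [[0.703, -0.09, 0.004, 0.85]]
heel [[0.787, -0.145, 0.002, 0.26]]
scraper []
nut1 [[0.565, -0.1, -0.005, 0.66], [0.455, -0.096, 0.004, 0.58], [0.533, -0.189, -0.0, 0.58], [0.516, -0.102, 0.003, 0.52]]
lip [[0.7, -0.088, 0.008, 0.8]]
heel [[0.691, 0.179, 0.001, 0.88], [0.568, -0.096, 0.004, 0.3]]
scraper [[0.694, 0.116, 0.002, 0.89]]
nut1 [[0.456, -0.094, -0.0, 0.57], [0.571, -0.096, 0.001, 0.53], [0.52, -0.099, -0.001, 0.53]]
[]
[[0.696, 0.047, 0.004]]
```

Emit:
{"op": "move_arm", "data": {"targets": [[[1, 0, 2], [0, 0, 0], 1], [[1, 0, 4], [0, 0, 0], 1], [[1, 0, 4.5], [0, 0, 0], 1], [[1, 0, 4.5], [0, 0, 0], 1]]}}

```text
clock: 30.98
tcp_pos: [0.6943, 0.1204, 0.0162]
orientation: [-0.0, 0.695, 0.719, -0.0]
wrist_force: [0.1, -0.8, -0.9]
finger_gap: 0.0226
grip_force: 79.4
```

Emit:
{"op": "move_arm", "data": {"targets": [[[0, 0, 0.7], [0, 0, 0], 1], [[0, 0, 1], [0, 0, 0], 1], [[0, 0, 1], [0, 0, 0], 0.2], [[0, 0, 0.5], [0, 0, 0], -0.2], [[0, 0, 0], [0, 0, 0], -0.2]]}}

```text
clock: 31.6
tcp_pos: [0.6944, 0.1203, 0.0161]
orientation: [0.0, 0.695, 0.719, -0.0]
wrist_force: [0.6, 0.7, -0.6]
finger_gap: 0.051
grip_force: 0.0
```

Emit:
{"op": "move_arm", "data": {"targets": [[[0, 0, 0], [0, 0, 0], -0.2], [[0, 0, 0], [0, 0, 0], -0.2], [[0, 0, -15], [0, 0, 0], -0.2], [[0, 0, -45], [0, 0, 0], -0.2], [[0, 0, -90], [0, 0, 0], -0.2]]}}

```text
clock: 32.22
tcp_pos: [0.6934, 0.1203, 0.1067]
orientation: [-0.001, 0.695, 0.719, -0.001]
wrist_force: [0.8, 0.0, 0.6]
finger_gap: 0.0516
grip_force: 0.0
```

The scraper is back. Next I'll turn the gripper so it closes along world y and go over nut A.

Emit:
{"op": "move_arm", "data": {"targets": [[[-25, -29, 0], [0, 0, -1], -0.2], [[-50, -58, 0], [0, 0, -2], -0.2], [[-75, -87, 0], [0, 0, -3], -0.2], [[-100, -116, 0], [0, 0, -4], -0.2], [[-125, -145, 0], [0, 0, -5], -0.2]]}}

```text
clock: 32.85
tcp_pos: [0.5535, -0.0105, 0.1077]
orientation: [0.001, 0.323, 0.947, 0.0]
wrist_force: [1.0, -0.3, 0.6]
finger_gap: 0.0513
grip_force: 0.0
```

Emit:
{"op": "move_arm", "data": {"targets": [[[6, -31, 0], [0, 0, -1], -0.2], [[12, -63, 0], [0, 0, -2], -0.2], [[18, -94, 0], [0, 0, -3], -0.2], [[25, -126, 0], [0, 0, -3.8], -0.2], [[25, -126, 0], [0, 0, -3.8], -0.2]]}}

```text
clock: 33.48
tcp_pos: [0.4557, -0.0946, 0.1074]
orientation: [0.0, 0.001, 1.0, -0.0]
wrist_force: [-0.2, 0.2, -0.1]
finger_gap: 0.051
grip_force: 0.0
```

```bash
python3 c.py s9
```

```text
[ 0.45565593 -0.09455516  0.10740008] 179.86179847027068 0.05095759855955481
expected lip [ 0.66065534 -0.09504963]
lip []
heel [[0.426, 0.234, 0.062, 0.61], [0.692, 0.178, -0.002, 0.59]]
scraper [[0.696, 0.119, -0.001, 0.97]]
nut1 [[0.516, -0.101, 0.004, 0.59], [0.568, -0.1, -0.01, 0.5], [0.456, -0.092, -0.001, 0.4]]
lip [[0.701, -0.085, 0.005, 0.94]]
heel [[0.694, 0.181, -0.002, 0.63]]
scraper [[0.693, 0.118, 0.0, 0.75]]
nut1 [[0.696, 0.18, -0.002, 0.57], [0.568, -0.096, 0.0, 0.54], [0.523, -0.102, 0.002, 0.43], [0.456, -0.093, -0.001, 0.4]]
```

View pics/s9.png

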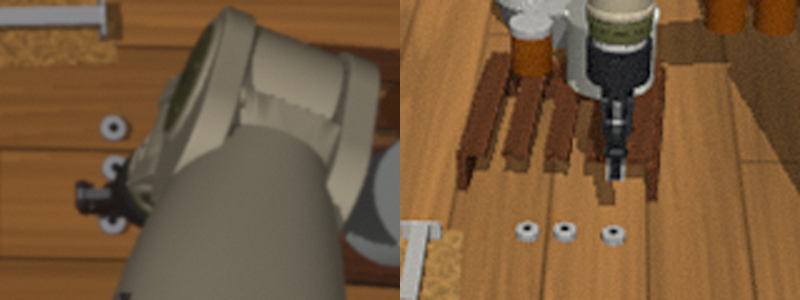

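All three nuts are visible: in the side crop at (527,230), (565,230) and (613,233), with the scraper on its mat. The gripper is over nut A, so I'll descend.

Emit:
{"op": "move_arm", "data": {"targets": [[[0, 0, 40], [0, 0, 0], -0.2], [[0, 1, 75], [0, 0, 0], -0.2], [[0, 1, 95], [0, 0, 0], -0.2], [[0, 1, 104], [0, 0, 0], -0.2], [[0, 1, 104], [0, 0, 0], -0.2]]}}

```text
clock: 34.6
tcp_pos: [0.4565, -0.0925, 0.002]
orientation: [-0.0, -0.0, 1.0, 0.0]
wrist_force: [0.1, 0.4, -0.4]
finger_gap: 0.0515
grip_force: 0.0
```

Emit:
{"op": "move_arm", "data": {"targets": [[[0, 0, 0], [0, 0, 0], 1], [[0, 0, 0], [0, 0, 0], 1], [[0, 0, 0], [0, 0, 0], 1], [[0, 0, 0], [0, 0, 0], 1]], "squeeze": 50}}

```text
clock: 35.1
tcp_pos: [0.4576, -0.093, 0.0035]
orientation: [0.001, -0.0, 1.0, -0.0]
wrist_force: [-1.3, 0.6, 5.5]
finger_gap: 0.0273
grip_force: 49.1
```

Emit:
{"op": "move_arm", "data": {"targets": [[[0, 0, -40], [0, 0, 0], 1], [[0, 0, -95], [0, 0, 0], 1], [[-6, 50, -105], [0, 0, 0], 1], [[-14, 110, -105], [0, 0, 0], 1], [[-22, 170, -105], [0, 0, 0], 1]]}}

```text
clock: 35.72
tcp_pos: [0.4793, 0.0787, 0.1083]
orientation: [0.001, 0.001, 1.0, -0.0]
wrist_force: [1.3, -0.8, -0.6]
finger_gap: 0.0272
grip_force: 49.3
```

Emit:
{"op": "move_arm", "data": {"targets": [[[-8, 60, 0], [0, 0, 0], 1], [[-16, 120, 0], [0, 0, 0], 1], [[-22, 175, 0], [0, 0, 0], 1], [[-26, 216, 0], [0, 0, 0], 1], [[-26, 216, 0], [0, 0, 0], 1]]}}

```text
clock: 36.35
tcp_pos: [0.5046, 0.2963, 0.1074]
orientation: [0.001, -0.002, 1.0, 0.0]
wrist_force: [-0.0, -1.2, -0.5]
finger_gap: 0.0275
grip_force: 49.4
```

Emit:
{"op": "move_arm", "data": {"targets": [[[0, -3, 20], [0, 0, 0], 1], [[0, -3, 38], [0, 0, 0], 1], [[0, -3, 47], [0, 0, 0], 1], [[0, -3, 47], [0, 0, 0], 1]]}}

```text
clock: 36.85
tcp_pos: [0.5041, 0.2895, 0.0599]
orientation: [-0.001, 0.0, 1.0, -0.0]
wrist_force: [0.2, -0.5, -0.3]
finger_gap: 0.0269
grip_force: 49.4
```

Emit:
{"op": "move_arm", "data": {"targets": [[[0, 0, 0], [0, 0, 0], 0.1], [[0, 0, 0], [0, 0, 0], 0], [[0, 0, 0], [0, 0, 0], 0], [[0, 0, -20], [0, 0, 0], 0], [[0, 0, -55], [0, 0, 0], 0]]}}

```text
clock: 37.48
tcp_pos: [0.5034, 0.29, 0.1147]
orientation: [-0.001, -0.0, 1.0, -0.001]
wrist_force: [1.1, -0.4, 0.6]
finger_gap: 0.043
grip_force: 0.0
```

```bash
python3 c.py
```

```text
[0.50336336 0.28997278 0.11467601] 180.02474905643538 0.04302380906276838
expected lip [0.70836334 0.29006133]
lip [[0.704, -0.089, -0.003, 0.9]]
heel [[0.694, 0.179, -0.004, 0.93], [0.517, -0.103, 0.0, 0.66]]
scraper [[0.694, 0.12, -0.002, 0.67]]
nut1 [[0.568, -0.099, -0.009, 0.66], [0.505, 0.291, 0.052, 0.66], [0.518, -0.104, -0.002, 0.49]]
lip [[0.706, -0.088, 0.001, 0.72]]
heel [[0.691, 0.182, -0.002, 0.96]]
scraper [[0.697, 0.118, -0.001, 0.88], [0.266, 0.318, 0.0, 0.72]]
nut1 [[0.504, 0.29, 0.053, 0.69]]
```

Nut A is in the pan at (0.505, 0.290, 0.053). Now nut B.

Emit:
{"op": "move_arm", "data": {"targets": [[[-2, -60, 0], [0, 0, 0], 0], [[-5, -120, 0], [0, 0, 0], 0], [[-8, -180, 0], [0, 0, 0], -0.2], [[-11, -240, 0], [0, 0, 0], -0.2], [[-14, -300, 0], [0, 0, 0], -0.2]]}}

```text
clock: 38.6
tcp_pos: [0.5183, -0.0114, 0.115]
orientation: [-0.0, -0.0, 1.0, -0.0]
wrist_force: [0.7, -0.6, -0.3]
finger_gap: 0.0512
grip_force: 0.0
```

Emit:
{"op": "move_arm", "data": {"targets": [[[-1, -50, 0], [0, 0, 0], -0.2], [[-1, -92, 20], [0, 0, 0], -0.2], [[-1, -92, 60], [0, 0, 0], -0.2], [[-1, -92, 95], [0, 0, 0], -0.2], [[-1, -92, 95], [0, 0, 0], -0.2]]}}

```text
clock: 39.22
tcp_pos: [0.5166, -0.1008, 0.0175]
orientation: [-0.003, 0.0, 1.0, 0.001]
wrist_force: [0.2, 1.1, 0.1]
finger_gap: 0.051
grip_force: 0.0
```

```bash
python3 c.py
```

```text
[ 0.51663687 -0.10081157  0.01746524] 179.9919822150314 0.050966326692210476
expected lip [ 0.72163687 -0.10084026]
lip [[0.702, -0.09, -0.0, 0.85], [0.504, 0.293, 0.052, 0.73]]
heel [[0.693, 0.177, -0.001, 0.85]]
scraper [[0.694, 0.121, -0.006, 0.79]]
nut1 [[0.502, 0.291, 0.052, 0.73], [0.569, -0.099, -0.007, 0.49], [0.517, -0.102, 0.001, 0.35]]
lip [[0.718, 0.331, -0.003, 0.55]]
heel [[0.691, 0.181, -0.002, 0.56]]
scraper [[0.695, 0.12, 0.0, 0.61]]
nut1 [[0.504, 0.289, 0.054, 0.67], [0.565, -0.094, 0.001, 0.54], [0.518, -0.1, -0.003, 0.35]]
```

Emit:
{"op": "move_arm", "data": {"targets": [[[0, 0, 10], [0, 0, 0], -0.2], [[0, 0, 16], [0, 0, 0], -0.2], [[0, 0, 16], [0, 0, 0], -0.2]]}}

```text
clock: 40.1
tcp_pos: [0.5188, -0.1013, 0.0033]
orientation: [-0.001, -0.0, 1.0, 0.0]
wrist_force: [0.7, 0.2, -0.1]
finger_gap: 0.0512
grip_force: 0.0
```

Emit:
{"op": "move_arm", "data": {"targets": [[[0, 0, 0], [0, 0, 0], 1], [[0, 0, 0], [0, 0, 0], 1], [[0, 0, 0], [0, 0, 0], 1], [[0, 0, 0], [0, 0, 0], 1]]}}

```text
clock: 40.6
tcp_pos: [0.5199, -0.1017, 0.0046]
orientation: [0.0, -0.0, 1.0, -0.0]
wrist_force: [-0.5, -0.5, 1.8]
finger_gap: 0.027
grip_force: 49.2
```

Emit:
{"op": "move_arm", "data": {"targets": [[[0, 0, -40], [0, 0, 0], 1], [[0, 0, -95], [0, 0, 0], 1], [[-4, 50, -105], [0, 0, 0], 1], [[-8, 110, -105], [0, 0, 0], 1], [[-12, 170, -105], [0, 0, 0], 1]]}}

```text
clock: 41.22
tcp_pos: [0.5318, 0.0697, 0.1096]
orientation: [0.001, 0.0, 1.0, -0.0]
wrist_force: [0.1, -1.0, 0.3]
finger_gap: 0.0271
grip_force: 49.3
```

Emit:
{"op": "move_arm", "data": {"targets": [[[-3, 60, 0], [0, 0, 0], 1], [[-6, 120, 0], [0, 0, 0], 1], [[-8, 180, 0], [0, 0, 0], 1], [[-10, 223, 0], [0, 0, 0], 1], [[-10, 223, 20], [0, 0, 0], 1]]}}

```text
clock: 41.85
tcp_pos: [0.5425, 0.2954, 0.0902]
orientation: [0.002, -0.003, 1.0, 0.001]
wrist_force: [-0.5, -1.0, -1.0]
finger_gap: 0.027
grip_force: 49.4
```

Emit:
{"op": "move_arm", "data": {"targets": [[[0, 0, 15], [0, 0, 0], 1], [[0, 0, 28], [0, 0, 0], 1], [[0, 0, 28], [0, 0, 0], 1]]}}

```text
clock: 42.22
tcp_pos: [0.5406, 0.2903, 0.0598]
orientation: [-0.001, 0.0, 1.0, -0.001]
wrist_force: [1.0, -1.2, -0.7]
finger_gap: 0.0269
grip_force: 49.4
```

Emit:
{"op": "move_arm", "data": {"targets": [[[0, 0, 0], [0, 0, 0], 0.1], [[0, 0, 0], [0, 0, 0], 0], [[0, 0, 0], [0, 0, 0], 0], [[0, 0, -20], [0, 0, 0], 0], [[0, 0, -55], [0, 0, 0], 0]]}}

```text
clock: 42.85
tcp_pos: [0.5404, 0.291, 0.1157]
orientation: [-0.001, -0.0, 1.0, -0.001]
wrist_force: [0.1, -0.4, -0.2]
finger_gap: 0.0428
grip_force: 0.0
```

Emit:
{"op": "move_arm", "data": {"targets": [[[-5, -60, 0], [0, 0, 0], 0], [[-10, -120, 0], [0, 0, 0], 0], [[-15, -180, 0], [0, 0, 0], -0.2], [[-20, -240, 0], [0, 0, 0], -0.2], [[-25, -300, 0], [0, 0, 0], -0.2]]}}

```text
clock: 43.48
tcp_pos: [0.5669, -0.0105, 0.1169]
orientation: [0.001, -0.0, 1.0, -0.0]
wrist_force: [-0.2, 0.3, 0.3]
finger_gap: 0.0512
grip_force: 0.0
```

Emit:
{"op": "move_arm", "data": {"targets": [[[-1, -50, 0], [0, 0, 0], -0.2], [[-1, -87, 20], [0, 0, 0], -0.2], [[-1, -87, 60], [0, 0, 0], -0.2], [[-1, -87, 92], [0, 0, 0], -0.2], [[-1, -87, 92], [0, 0, 0], -0.2]]}}

```text
clock: 44.1
tcp_pos: [0.5653, -0.0951, 0.0221]
orientation: [-0.003, 0.0, 1.0, 0.001]
wrist_force: [-0.3, 1.2, -0.0]
finger_gap: 0.0511
grip_force: 0.0
```

```bash
python3 c.py
```

```text
[ 0.5653292  -0.09513304  0.02214854] 179.99888341767428 0.05107564002539756
expected lip [ 0.7703292  -0.09513703]
lip [[0.704, -0.089, -0.001, 0.93]]
heel [[0.692, 0.18, -0.003, 0.96], [0.472, 0.471, -0.002, 0.63]]
scraper [[0.695, 0.118, -0.001, 0.75], [0.786, -0.139, 0.0, 0.75]]
nut1 [[0.503, 0.291, 0.052, 0.72], [0.539, 0.288, 0.052, 0.54]]
lip [[0.702, -0.085, 0.0, 0.93]]
heel [[0.692, 0.181, -0.002, 0.89]]
scraper [[0.693, 0.116, 0.001, 0.77]]
nut1 [[0.501, 0.29, 0.054, 0.48], [0.566, -0.097, 0.001, 0.42]]
```

Emit:
{"op": "move_arm", "data": {"targets": [[[0, -1, 10], [0, 0, 0], -0.2], [[0, -1, 19], [0, 0, 0], -0.2], [[0, -1, 20], [0, 0, 0], -0.2]]}}

```text
clock: 44.98
tcp_pos: [0.5665, -0.0963, 0.0029]
orientation: [-0.001, -0.0, 1.0, 0.0]
wrist_force: [-0.4, 0.1, 0.3]
finger_gap: 0.0511
grip_force: 0.0
```

Emit:
{"op": "move_arm", "data": {"targets": [[[0, 0, 0], [0, 0, 0], 1], [[0, 0, 0], [0, 0, 0], 1], [[0, 0, 0], [0, 0, 0], 1], [[0, 0, 0], [0, 0, 0], 1]]}}

```text
clock: 45.48
tcp_pos: [0.5678, -0.0966, 0.0044]
orientation: [0.0, -0.0, 1.0, -0.0]
wrist_force: [0.4, 1.0, -0.3]
finger_gap: 0.0272
grip_force: 49.3
```

Emit:
{"op": "move_arm", "data": {"targets": [[[0, 0, -40], [0, 0, 0], 1], [[0, 0, -95], [0, 0, 0], 1], [[-2, 50, -105], [0, 0, 0], 1], [[-4, 110, -105], [0, 0, 0], 1], [[-5, 170, -105], [0, 0, 0], 1]]}}

```text
clock: 46.1
tcp_pos: [0.5729, 0.0748, 0.1099]
orientation: [0.001, 0.0, 1.0, -0.0]
wrist_force: [1.2, 1.0, -0.9]
finger_gap: 0.0271
grip_force: 49.4
```

Emit:
{"op": "move_arm", "data": {"targets": [[[-1, 60, 0], [0, 0, 0], 1], [[-2, 120, 0], [0, 0, 0], 1], [[-3, 180, 0], [0, 0, 0], 1], [[-3, 217, 0], [0, 0, 0], 1], [[-3, 217, 20], [0, 0, 0], 1]]}}

```text
clock: 46.72
tcp_pos: [0.5764, 0.2943, 0.0905]
orientation: [0.002, -0.002, 1.0, 0.001]
wrist_force: [-0.3, -0.8, -1.1]
finger_gap: 0.0273
grip_force: 49.4
```

Emit:
{"op": "move_arm", "data": {"targets": [[[0, 0, 15], [0, 0, 0], 1], [[0, 0, 28], [0, 0, 0], 1], [[0, 0, 28], [0, 0, 0], 1]]}}

```text
clock: 47.1
tcp_pos: [0.5746, 0.2893, 0.0598]
orientation: [-0.001, 0.0, 1.0, -0.001]
wrist_force: [0.3, 0.1, -1.3]
finger_gap: 0.0271
grip_force: 49.4
```

Emit:
{"op": "move_arm", "data": {"targets": [[[0, 0, 0], [0, 0, 0], 0.1], [[0, 0, 0], [0, 0, 0], 0], [[0, 0, 0], [0, 0, 0], 0], [[0, 0, -20], [0, 0, 0], 0], [[0, 0, -60], [0, 0, 0], 0]]}}

```text
clock: 47.72
tcp_pos: [0.5741, 0.2899, 0.1202]
orientation: [-0.002, -0.0, 1.0, -0.001]
wrist_force: [0.2, -0.1, -0.1]
finger_gap: 0.0428
grip_force: 0.0
```

Emit:
{"op": "move_arm", "data": {"targets": [[[36, -45, -15], [0, 0, 0], 0.5], [[72, -90, -15], [0, 0, 0], 1], [[108, -135, -15], [0, 0, 0], 1], [[140, -180, -15], [0, 0, 0], 1], [[145, -190, -15], [0, 0, 0], 1]]}}

```text
clock: 48.35
tcp_pos: [0.4282, 0.0987, 0.1366]
orientation: [-0.0, 0.001, 1.0, -0.0]
wrist_force: [0.9, -0.4, 0.0]
finger_gap: -0.0
grip_force: 0.0
```

```bash
python3 c.py
python3 - <<'E'
from h import *
p=env.read_camera('top'); q=env.read_camera('side')
a=cv2.resize(p['pixels'][:,:,::-1],(400,300)); b=cv2.resize(q['pixels'][:,:,::-1],(400,300))
c=cv2.resize(p['pixels'][170:290,140:300,::-1],(400,300),interpolation=cv2.INTER_CUBIC); d=cv2.resize(q['pixels'][110:230,200:360,::-1],(400,300),interpolation=cv2.INTER_CUBIC)
cv2.imwrite('pics/f.png',np.vstack([np.hstack([a,b]),np.hstack([c,d])]))
E
```

```text
[0.42820098 0.09868168 0.13658268] 179.88577893942391 -4.1000906277901493e-05
expected lip [0.63320057 0.09827301]
lip [[0.697, 0.121, -0.003, 0.74], [0.706, -0.088, -0.004, 0.61]]
heel [[0.693, 0.179, 0.0, 0.62]]
scraper [[0.693, 0.121, 0.0, 0.56]]
nut1 [[0.574, 0.286, 0.046, 0.6], [0.502, 0.292, 0.049, 0.46]]
lip [[0.7, -0.084, 0.005, 0.71]]
heel [[0.691, 0.182, 0.0, 0.85]]
scraper [[0.695, 0.119, 0.004, 0.64]]
nut1 [[0.574, 0.292, 0.054, 0.65], [0.504, 0.292, 0.056, 0.5], [0.543, 0.29, 0.051, 0.49]]
```

View pics/f.png

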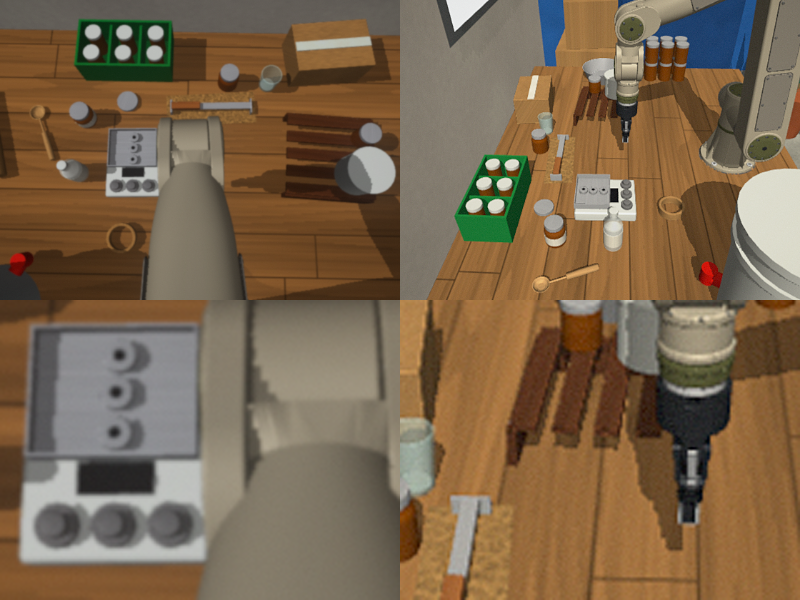

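The final view shows three nuts in the pan at crop (122,355), (122,392) and (120,432). The scraper is flat on its mat, nothing is left under the stand, and the bystanders are in place. Now I'll press the right key.

Emit:
{"op": "move_arm", "data": {"targets": [[[1, 50, 0], [0, 0, 0], 1], [[2, 100, 0], [0, 0, 0], 1], [[3, 139, 20], [0, 0, 0], 1], [[3, 139, 66], [0, 0, 0], 1], [[3, 139, 66], [0, 0, 0], 1]]}}

```text
clock: 49.58
tcp_pos: [0.4242, 0.2389, 0.0674]
orientation: [-0.004, -0.001, 1.0, -0.001]
wrist_force: [0.1, -1.1, 0.6]
finger_gap: -0.0002
grip_force: 0.0
```

Emit:
{"op": "move_arm", "data": {"targets": [[[0, 0, 4], [0, 0, 0], 1], [[0, 0, 8], [0, 0, 0], 1], [[0, 0, 12], [0, 0, 0], 1], [[0, 0, 15], [0, 0, 0], 1], [[0, 0, 16], [0, 0, 0], 1]]}}

```text
clock: 50.2
tcp_pos: [0.4289, 0.2394, 0.0558]
orientation: [0.002, 0.0, 1.0, 0.0]
wrist_force: [-2.7, -2.9, 16.7]
finger_gap: -0.0003
grip_force: 8.4
```

The right key is bottomed at z 0.0558, the same depth as the other two. I'll retreat and check once more.

Emit:
{"op": "move_arm", "data": {"targets": [[[0, 0, -15], [0, 0, 0], 1], [[0, 0, -50], [0, 0, 0], 1], [[0, -50, -80], [0, 0, 0], 1], [[0, -100, -80], [0, 0, 0], 1], [[0, -140, -80], [0, 0, 0], 1]]}}

```text
clock: 50.82
tcp_pos: [0.4274, 0.098, 0.1351]
orientation: [0.0, -0.0, 1.0, -0.0]
wrist_force: [0.1, -0.0, 0.2]
finger_gap: 0.0002
grip_force: 0.0
```

Emit:
{"op": "move_arm", "data": {"targets": [[[0, 0, 0], [0, 0, 0], 1], [[0, 0, 0], [0, 0, 0], 1], [[0, 0, 0], [0, 0, 0], 1]]}}

```text
clock: 51.2
tcp_pos: [0.4274, 0.1002, 0.1343]
orientation: [-0.0, -0.001, 1.0, 0.0]
wrist_force: [-0.4, 0.7, -0.6]
finger_gap: 0.0002
grip_force: 0.0
```

```bash
python3 c.py && python3 -c "
from workcell import env
print(env.hand_in())"
```

```text
[0.42741764 0.10018987 0.13425049] 180.10085082397262 0.00019611187955457434
expected lip [0.63241732 0.1005507 ]
lip [[0.704, -0.088, -0.002, 0.92]]
heel [[0.693, 0.18, 0.001, 0.82]]
scraper [[0.694, 0.117, -0.0, 0.93]]
nut1 [[0.424, 0.291, 0.062, 0.69], [0.576, 0.289, 0.049, 0.62], [0.537, 0.285, 0.055, 0.59], [0.693, 0.177, -0.003, 0.5]]
lip [[0.702, -0.086, -0.002, 0.91]]
heel [[0.692, 0.182, 0.0, 0.92], [0.783, -0.148, -0.001, 0.73]]
scraper [[0.692, 0.116, 0.002, 0.88]]
nut1 [[0.504, 0.286, 0.054, 0.63], [0.693, 0.12, 0.002, 0.57], [0.576, 0.29, 0.055, 0.44]]
the job is handed in; nothing more can be done
None
```

I switched the scale on and zeroed it, dragged out three nuts (sweeping under the stand turned up no fourth) and put them in the pan, laid the scraper back on its mat, then pressed the right key and handed the job in at about 51 s; hand-in returned no verdict.

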